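Let the long film canisters out of their dispenser

ROBOT

A 7-joint arm with a two-finger parallel gripper is mounted at the origin on the work surface. World frame = base frame: x ahead of the robot, y to its left, z up, the work surface at z = 0. Lengths are in m, angles in rad, forces in N, time in s.
With the tool pointing down it reaches from about 0.425 to 0.825 m from the base axis. Payload 3.6 kg.
Tool frame: the origin (TCP) lies on the centre line of the jaws, within the pads' length; the fingertips stand bot.tcp_to_tips ahead of it and the grasp point (between the pads) lies 3 mm ahead of it (bot.tcp_to_tips is the distance from the TCP to the fingertips, in m); z points along the fingers, y is the line along which they close (so a half turn about z gives the same grasp; the last joint's range is limited). The gripper opens to 93 mm and grips with 3 to 60 N. Pads are 15 mm wide; open, the fingers measure 128 mm over their backs; the gripper's body (75 mm by 188 mm) begins 65 mm behind the grasp point.
Start: joints at [1.212, 0.615, -0.013, 1.423, 0.008, 1.103, -0.04], TCP at [0.212, -0.614, 0.241] pointing down, gripper open.
Joint ranges: [-3.12, 3.12], [-0.3, 2.06], [-1.34, 1.32], [0.26, 2.42], [-1.36, 4.5], [0.01, 1.98], [-2.84, 2.84]. Speed limits (rad/s): [2.79, 2.79, 3.14, 3.14, 3.14, 3.14, 3.14].

INTERFACE

Orientations are given as a rotation vector (axis times angle).
In Python, from cell import bot, imaging, nets gives the robot as it stands.
- The arm moves only by the shell command python3 -m creep 'ROWS'. ROWS is a JSON object of lists of equal length, an entry for each row: "grip": the opening, from 0 (shut) to 1 (fully open); "translation": the shift along the world's x, y, z in mm, a list of three; "dr": the turn, a rotation vector about the world's x, y, z in degrees, a list of three. A call has 1 to 5 rows; each row shifts and turns the commanded pose from where the row before left it; what a row does not reach is not made up. A row lasts 1/10 s, in which the tool goes at most 50 mm and 8.59 degrees, less where a joint would pass 70% of its speed; a pose out of reach is approached as far as the arm can. A call with a gripper value outside its range is refused whole. The fingers move at their own pace and stop on an object; the grip force is fixed at half the most. Time passes only in rows, so rows that do not move let the fingers close. It gives the time, the measured TCP pose, the force and the opening at its end, in the units of the state.
- bot.get_obs(): the state, without advancing time (a new reading comes with each control period).
- imaging.camera(name): name is "scene" or "top" or "wrist"; returns a dict with "pixels" (480x640x3 uint8, red, green, blue), "depth" (480x640 float32, m along the optical axis (not along the pixel's ray), 0 where there is no reading), "fx", "fy", "cx", "cy" (pixels), "rvec" (rotation vector, rad) and "tvec" (3), from world to camera coordinates, as OpenCV has them; the wrist camera has in their place "hand_eye" (4x4, takes a point from camera to tool coordinates, whose origin is the TCP and whose axes are the flange's). Camera axes: x right, y down, z forward; pixel columns grow to the right and rows downward; lengths in m; the calibration is good to about 2 mm. A picture is of the moment at which its call begins: read the wrist's pose just before it.
- bot.finish_job(): hands the job in, once; it reports no verdict.
Trained networks look in the newest picture that a camera, given by its name, has taken for a name from the list of things; names that differ only in an ending like _2 or _b are one class to them, and where a whole thing is asked for, a point or a joint stands for the part that bears it (a point fixed in the world has none). Each returns a list of dicts, best first, with "score" (0 to 1); they miss things now and then, are a little off and sometimes report something else, mostly with a low value. They report only what shows in the picture. A call takes as long as a camera call.
- nets.look_for(target, camera): "point" ([x, y, z] in m, in world coordinates, good to about 4 mm: the middle of the surface that is visible of it).
The state is a dict: "clock": time; "joint_positions": joint angles; "qd": joint speeds; "joint_torque": joint torques, N m; "tcp_pos": TCP position; "orientation": TCP orientation; "ft_force": force on the tool from outside, world axes, zero at the start; "ft_torque": the same for the moment, N m; "gripper_width": finger opening in m.
Only numpy, scipy, OpenCV 4.12 (cv2) and the standard library are available. Lean on these libraries where they do the work, as an engineer would, in place of code of your own. Each camera call takes 0.05 s, during which the arm holds its last target. There are 200 camera calls.

TASK

Two film-canister dispensers stand on the archive table, one loaded with three long canisters and one with three short ones. On the one with the long canisters, press down the paddle of the rocking lever with the fingertips so that its gate lifts, keep it pressed until all three canisters have rolled into the catch tray, then let go so that the gate drops shut again. Do not touch the canisters by hand, and leave the other dispenser and everything else on the table as it is.

Things in the scene. Friction and masses are not known exactly. Their poses are not given: they have to be found in the camera images.
- dispenser_long: grey fixed dispenser of the long canisters (72 mm), 89 mm wide. Origin on the table; x axis downhill along the chute, from the paddle (robot side) to the catch tray (far end), z up. Chute x = -80 to 76 mm, walls 90 mm high; lever posts 122 mm high at x = -50; tray inside x = 76 to 210, walls 50 high; x = -195 to -80: only an 8 mm base plate and a 64 mm stop post. Yaw within 0.3 rad
- lever_long (a joint): rocking lever of dispenser_long: steel bar above the chute, along x; axle 112 mm above the table at x = -50 mm. 0 = at rest, gate shut; grows as the paddle goes down and the gate rises, to a hard stop at 0.34 rad; from about 0.25 the gate clears the canisters. A spring returns it to 0 when let go; 3 to 7 N on the paddle moves it all the way
- paddle_long (a point): centre of the top face of lever_long's black rubber paddle (40 mm along the lever, 36 across, 8 thick), at x = -160 mm of dispenser_long, 110 mm from the axle; 124 mm above the table at rest, 87 mm fully pressed (then 2 mm nearer the axle, sloping down 0.34 rad towards the robot). Axes turn with the lever
- dispenser_short: grey fixed dispenser of the short canisters (48 mm), 65 mm wide. Origin on the table; x axis downhill along the chute, from the paddle (robot side) to the catch tray (far end), z up. Chute x = -80 to 76 mm, walls 90 mm high; lever posts 122 mm high at x = -50; tray inside x = 76 to 210, walls 50 high; x = -195 to -80: only an 8 mm base plate and a 64 mm stop post. Yaw within 0.3 rad
- lever_short (a joint): rocking lever of dispenser_short: steel bar above the chute, along x; axle 112 mm above the table at x = -50 mm. 0 = at rest, gate shut; grows as the paddle goes down and the gate rises, to a hard stop at 0.34 rad; from about 0.25 the gate clears the canisters. A spring returns it to 0 when let go; 3 to 7 N on the paddle moves it all the way
- paddle_short (a point): centre of the top face of lever_short's black rubber paddle (40 mm along the lever, 36 across, 8 thick), at x = -160 mm of dispenser_short, 110 mm from the axle; 124 mm above the table at rest, 87 mm fully pressed (then 2 mm nearer the axle, sloping down 0.34 rad towards the robot). Axes turn with the lever
- gate_long (a point): middle of the lower edge of the steel gate plate (4 mm thick) that hangs from the far end of lever_long and holds the canisters back; 45 mm above the table when shut, about 82 mm when fully raised
- long_can0: aluminium film canister, 32 mm diameter, 72 mm long, 50 g or so, number 0 in the chute of dispenser_long counted from the gate; origin at its middle; its axis is its own y. Not to be touched by hand
- long_can1: aluminium film canister, 32 mm diameter, 72 mm long, 50 g or so, number 1 in the chute of dispenser_long counted from the gate; origin at its middle; its axis is its own y. Not to be touched by hand
- long_can2: aluminium film canister, 32 mm diameter, 72 mm long, 50 g or so, number 2 in the chute of dispenser_long counted from the gate; origin at its middle; its axis is its own y. Not to be touched by hand
- short_can0: aluminium film canister, 32 mm diameter, 48 mm long, 35 g or so, number 0 in the chute of dispenser_short counted from the gate; origin at its middle; its axis is its own y. Not to be touched by hand
- short_can1: aluminium film canister, 32 mm diameter, 48 mm long, 35 g or so, number 1 in the chute of dispenser_short counted from the gate; origin at its middle; its axis is its own y. Not to be touched by hand
- short_can2: aluminium film canister, 32 mm diameter, 48 mm long, 35 g or so, number 2 in the chute of dispenser_short counted from the gate; origin at its middle; its axis is its own y. Not to be touched by hand
- loupe: black magnifying loupe, upright, 42 mm diameter, 42 mm tall; origin at the centre of its underside. Leave it alone
- paste_jar: closed jar, 52 mm diameter, 60 mm tall; origin at the centre of its underside. Leave it alone
- date_stamp: dark wooden hand stamp standing on its foot, 36 mm diameter, 70 mm tall; origin at the centre of its underside. Leave it alone
- reel_box: flat cardboard box, 100 x 100 x 40 mm; origin at the centre of its underside. Leave it alone
- dust_brush: small brush lying flat; origin on its underside. Leave it alone
- paperweight: brass disc, 52 mm diameter, 30 mm tall; origin at the centre of its underside. Leave it alone
- bone_folder: flat white blade lying on the table, 120 x 22 x 6 mm; origin at the centre of its underside. Leave it alone

How it is judged:
By the outcome, as a careful person would: the job done as asked, in the order asked, and still so for the second after the job is handed in, with the robot touching nothing.
It also fails if it takes over 32 s, if anything falls off the work surface, if the arm or the gripper's body presses on something with over 40 N, if the wrist force passes 120 N, or if a joint passes its speed limit or range.

## Working session

There is one attempt and no reset: what is moved stays moved. The work goes in short steps, Python scripts to look and compute and a shell command to move; the robot and the scene stay as the last step left them, time stands still between calls to the robot, and variables do not carry over. Pictures are saved under pics/ and viewed, on a budget of 10 in all, crops included, one or two more only if the job needs it, and the job is handed in when it is done.

```bash
mkdir -p pics
cat > h.py <<'E'
from cell import bot, imaging, nets
import numpy as np, cv2
def snap(n,f):
    c=imaging.camera(n); cv2.imwrite('pics/'+f,c['pixels'][:,:,::-1]); return c
E
python3 - <<'E'
from h import *
o=bot.get_obs(); print({k:np.round(v,3) for k,v in o.items()}, bot.tcp_to_tips)
for n in ['top','scene']:
    c=snap(n,n+'1.png')
    for t in ['dispenser_long','dispenser_short','paddle_long','paddle_short','gate_long','long_can0','short_can0']:
        print(n,t,[(np.round(d['point'],3),round(d['score'],2)) for d in nets.look_for(t,n)[:3]])
E
```

```text
{'clock': np.float64(0.0), 'joint_positions': array([ 1.211,  0.616, -0.013,  1.425,  0.008,  1.103, -0.04 ]), 'qd': array([-0.001, -0.001, -0.001,  0.   ,  0.   , -0.   , -0.   ]), 'joint_torque': array([-0.0000e+00, -4.5894e+01,  2.0900e-01, -1.6575e+01, -6.1000e-02,
        2.0000e-02,  0.0000e+00]), 'tcp_pos': array([ 0.212, -0.614,  0.239]), 'orientation': array([-3.096e+00, -5.200e-01,  1.000e-03]), 'ft_force': array([ 0.114, -0.168, -0.25 ]), 'ft_torque': array([-0.041, -0.023, -0.012]), 'gripper_width': np.float64(0.093)} 0.022
top dispenser_long []
top dispenser_short [(array([ 0.59 , -0.157,  0.044]), 0.64), (array([ 0.627, -0.008,  0.06 ]), 0.29)]
top paddle_long [(array([0.626, 0.212, 0.118]), 0.78), (array([ 0.588, -0.42 ,  0.031]), 0.69)]
top paddle_short [(array([ 0.515, -0.144,  0.111]), 0.96)]
top gate_long [(array([0.623, 0.219, 0.118]), 0.71), (array([0.711, 0.22 , 0.075]), 0.7)]
top long_can0 [(array([0.68 , 0.215, 0.081]), 0.79), (array([0.713, 0.218, 0.076]), 0.73), (array([0.652, 0.213, 0.088]), 0.59)]
top short_can0 [(array([ 0.558, -0.145,  0.088]), 0.51)]
scene dispenser_long [(array([0.744, 0.227, 0.04 ]), 0.65)]
scene dispenser_short [(array([ 0.633, -0.145,  0.042]), 0.63)]
scene paddle_long [(array([0.669, 0.222, 0.114]), 0.77), (array([ 0.564, -0.147,  0.084]), 0.6), (array([0.51 , 0.005, 0.031]), 0.54)]
scene paddle_short [(array([ 0.542, -0.145,  0.116]), 0.8)]
scene gate_long [(array([0.666, 0.217, 0.114]), 0.74), (array([ 0.564, -0.146,  0.089]), 0.27)]
scene long_can0 [(array([0.692, 0.234, 0.08 ]), 0.67), (array([0.654, 0.234, 0.085]), 0.65)]
scene short_can0 [(array([ 0.595, -0.154,  0.082]), 0.59), (array([ 0.619, -0.157,  0.073]), 0.47)]
```

View pics/top1.png

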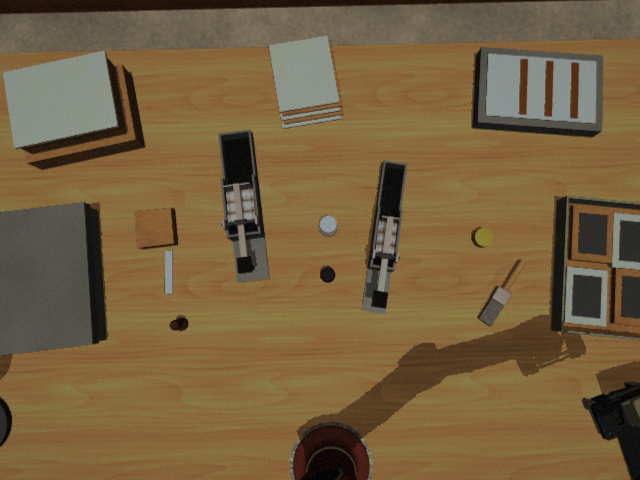

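View pics/scene1.png

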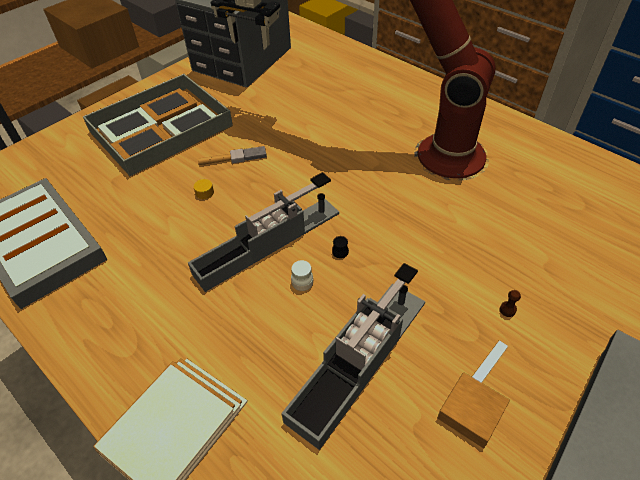

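The top view shows the wide (long) dispenser at left: paddle at about (244,264), tray end at about (236,133), base end at about (252,280). The short one has its paddle at (380,298). The scene view agrees (long paddle at (405,272)). I'll deproject these.

```bash
cat >> h.py <<'E'
def cloud(c):
    R=cv2.Rodrigues(np.array(c['rvec'],float))[0]; t=np.array(c['tvec'],float).ravel()
    v,u=np.mgrid[:480,:640]; z=c['depth']
    P=np.stack([(u-c['cx'])/c['fx']*z,(v-c['cy'])/c['fy']*z,z],-1)
    return (P-t)@R
E
python3 - <<'E'
from h import *
for n in ['top','scene']:
    c=imaging.camera(n); P=cloud(c); z=P[...,2]; px=c['pixels'].astype(int)
    reg=(P[...,1]>.1)&(P[...,1]<.32)&(P[...,0]>.45)&(P[...,0]<1.05)
    m=reg&(z>.1)&(z<.14)&(c['depth']>0)&(px.max(-1)<45)
    k,l,s,ce=cv2.connectedComponentsWithStats(m.astype('uint8'))
    for i in range(1,k):
        if s[i,4]>15: Q=P[l==i]; print(n,'dark',s[i,4],ce[i].round(),Q.mean(0).round(4),Q.min(0).round(3),Q.max(0).round(3))
    b=reg&(z>.1)&(z<.14)&(px.min(-1)>90)
    Q=P[b]; print('bar',len(Q),Q.mean(0).round(4)); 
    d=reg&(z>.035)&(z<.1); Q=P[d][:,:2].astype('float32'); print('disp',cv2.minAreaRect(Q))
    d=reg&(z>.106)&(z<.135); Q=P[d][:,:2]; print('lever',len(Q),cv2.minAreaRect(Q.astype('float32')))
E
```

```text
top dark 27 [247. 222.] [0.6329 0.2013 0.1157] [0.626 0.183 0.107] [0.641 0.213 0.122]
top dark 26 [231. 224.] [0.6286 0.2424 0.1155] [0.623 0.228 0.106] [0.638 0.259 0.121]
top dark 214 [244. 264.] [0.5241 0.2067 0.1239] [0.505 0.189 0.117] [0.544 0.225 0.129]
bar 454 [0.6416 0.2207 0.1161]
disp ((0.7986031174659729, 0.2225821316242218), (0.17423278093338013, 0.5350095629692078), 78.41732025146484)
lever 930 ((0.6199038028717041, 0.2209334671497345), (0.09446465224027634, 0.2338084578514099), 88.04695129394531)
scene dark 254 [406. 273.] [0.5253 0.2078 0.1226] [0.504 0.189 0.115] [0.545 0.226 0.13 ]
scene dark 52 [378. 312.] [0.6353 0.2222 0.1128] [0.621 0.182 0.106] [0.642 0.253 0.119]
bar 704 [0.6475 0.2202 0.1151]
disp ((0.7943531274795532, 0.22209206223487854), (0.1734010875225067, 0.5464534759521484), 78.59612274169922)
lever 1347 ((0.6191478967666626, 0.2178272306919098), (0.09678778797388077, 0.23663756251335144), 88.41635131835938)
```

```bash
python3 -m creep '{"grip":[0,0,0,0,0],"translation":[[32,35,0],[32,35,0],[32,35,0],[32,35,0],[32,35,0]],"dr":[[0,0,0],[0,0,-3],[0,0,-3],[0,0,-3],[0,0,-2]]}'
python3 -m creep '{"grip":[0,0,0,0,0],"translation":[[32,35,0],[32,35,0],[32,35,0],[32,35,0],[10,45,0]],"dr":[[0,0,0],[0,0,0],[0,0,0],[0,0,0],[0,0,0]]}'
python3 -m creep '{"grip":[0,0,0,0,0],"translation":[[5,45,0],[2,45,0],[2,45,0],[2,45,0],[2,45,0]],"dr":[[0,0,0],[0,0,0],[0,0,0],[0,0,0],[0,0,0]]}'
```

```text
clock: 1.4
tcp_pos: [0.3735, -0.4379, 0.2409]
orientation: [3.134, 0.218, 0.001]
ft_force: [0.7, -0.3, -0.2]
gripper_width: 0.0577
clock: 1.9
tcp_pos: [0.5136, -0.2529, 0.2406]
orientation: [3.133, 0.223, 0.005]
ft_force: [0.1, 0.6, -0.1]
gripper_width: 0.0175
clock: 2.4
tcp_pos: [0.5234, -0.0275, 0.241]
orientation: [3.134, 0.221, 0.001]
ft_force: [1.1, -0.3, -0.1]
gripper_width: 0.0005
```

```bash
python3 -m creep '{"grip":[0,0,0,0,0],"translation":[[0,45,0],[0,45,0],[0,45,0],[0,45,0],[0,40,0]],"dr":[[0,0,0],[0,0,0],[0,0,0],[0,0,0],[0,0,0]]}'
python3 -m creep '{"grip":[0,0,0,0],"translation":[[0,14,-25],[0,0,-25],[0,0,-20],[0,0,0]],"dr":[[0,0,0],[0,0,0],[0,0,0],[0,0,0]]}'
python3 - <<'E'
from h import *
print(bot.get_obs()['tcp_pos'])
snap('scene','s2.png'); cv2.imwrite('pics/s2c.png',cv2.resize(cv2.imread('pics/s2.png')[160:400,260:540],None,fx=2.5,fy=2.5,interpolation=2))
E
```

```text
clock: 2.9
tcp_pos: [0.5231, 0.1934, 0.241]
orientation: [-3.133, -0.223, -0.001]
ft_force: [0.5, -0.7, -0.5]
gripper_width: 0.0005
clock: 3.3
tcp_pos: [0.5215, 0.2041, 0.1681]
orientation: [3.132, 0.222, -0.009]
ft_force: [-0.3, -0.2, -0.5]
gripper_width: 0.0004
[0.52145098 0.20410793 0.16805476]
```

View pics/s2c.png

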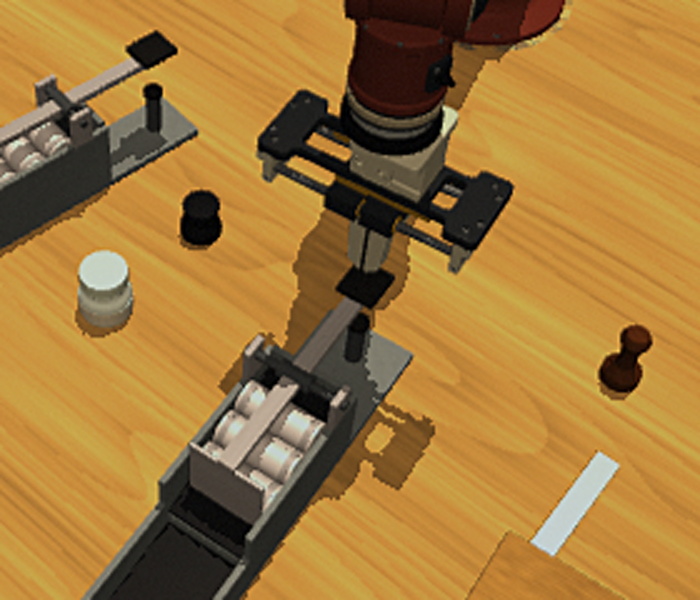

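The crop shows the closed fingertips (about (370,265)) just above the paddle (365,288), centred on it, with the canisters behind the shut gate. Now I'll press.

```bash
python3 -m creep '{"grip":[0,0,0,0,0],"translation":[[2,2,-15],[0,0,-15],[0,0,-12],[0,0,-10],[0,0,0]],"dr":[[0,0,0],[0,0,0],[0,0,0],[0,0,0],[0,0,0]]}'
python3 -m creep '{"grip":[0,0,0],"translation":[[0,0,-4],[0,0,0],[0,0,0]],"dr":[[0,0,0],[0,0,0],[0,0,0]]}'
```

```text
clock: 3.85
tcp_pos: [0.5272, 0.2074, 0.1196]
orientation: [-3.132, -0.221, -0.007]
ft_force: [0.1, 0.8, 5.6]
gripper_width: 0.0003
clock: 4.15
tcp_pos: [0.5276, 0.2075, 0.1168]
orientation: [-3.132, -0.221, -0.009]
ft_force: [0.2, 1.3, 5.0]
gripper_width: 0.0005
```

```bash
python3 -m creep '{"grip":[0,0,0,0,0],"translation":[[0,0,-4],[0,0,0],[0,0,0],[0,0,0],[0,0,0]],"dr":[[0,0,0],[0,0,0],[0,0,0],[0,0,0],[0,0,0]]}'
python3 -m creep '{"grip":[0,0,0,0,0],"translation":[[0,0,-2],[0,0,0],[0,0,0],[0,0,0],[0,0,0]],"dr":[[0,0,0],[0,0,0],[0,0,0],[0,0,0],[0,0,0]]}'
python3 - <<'E'
from h import *
snap('scene','s3.png'); cv2.imwrite('pics/s3c.png',cv2.resize(cv2.imread('pics/s3.png')[220:460,260:540],None,fx=2.5,fy=2.5,interpolation=2))
E
```

```text
clock: 4.65
tcp_pos: [0.5282, 0.2075, 0.1131]
orientation: [-3.132, -0.22, -0.011]
ft_force: [2.9, 0.5, 6.6]
gripper_width: 0.0007
clock: 5.15
tcp_pos: [0.5284, 0.2076, 0.1125]
orientation: [-3.131, -0.22, -0.012]
ft_force: [0.0, -0.6, 13.0]
gripper_width: 0.0007
```

View pics/s3c.png

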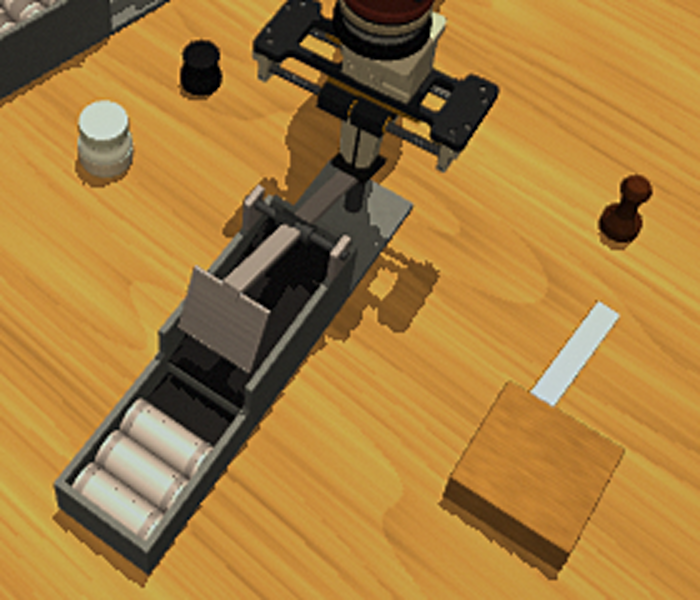

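The gate is raised (about (225,320)), the force is 13 N at the stop, and all three canisters lie in the tray (120,500), (140,470), (165,435). Next I'll release.

```bash
python3 -m creep '{"grip":[0,0,0,0,0],"translation":[[0,0,-0],[0,0,8],[0,0,12],[0,0,15],[0,0,20]],"dr":[[0,0,0],[0,0,0],[0,0,0],[0,0,0],[0,0,0]]}'
python3 -m creep '{"grip":[0,0,0,0,0],"translation":[[0,0,30],[0,0,30],[0,0,30],[0,0,0],[0,0,0]],"dr":[[0,0,0],[0,0,0],[0,0,0],[0,0,0],[0,0,0]]}'
python3 - <<'E'
from h import *
c=snap('scene','s4.png'); cv2.imwrite('pics/s4c.png',cv2.resize(cv2.imread('pics/s4.png')[180:460,200:540],None,fx=2.2,fy=2.1,interpolation=2))
P=cloud(c);px=c['pixels'].max(-1)
m=(abs(P[...,1]-.207)<.03)&(abs(P[...,0]-.525)<.03)&(abs(P[...,2]-.11)<.035)&(px<45)
print(m.sum(),P[m].mean(0))
E
```

```text
clock: 5.7
tcp_pos: [0.5251, 0.2063, 0.1645]
orientation: [3.133, 0.221, -0.001]
ft_force: [0.4, -0.0, 0.9]
gripper_width: 0.0003
clock: 6.2
tcp_pos: [0.5251, 0.2063, 0.2541]
orientation: [3.134, 0.221, 0.0]
ft_force: [0.3, -0.2, -0.2]
gripper_width: 0.0001
265 [0.5249565  0.20753486 0.12258567]
```

View pics/s4c.png

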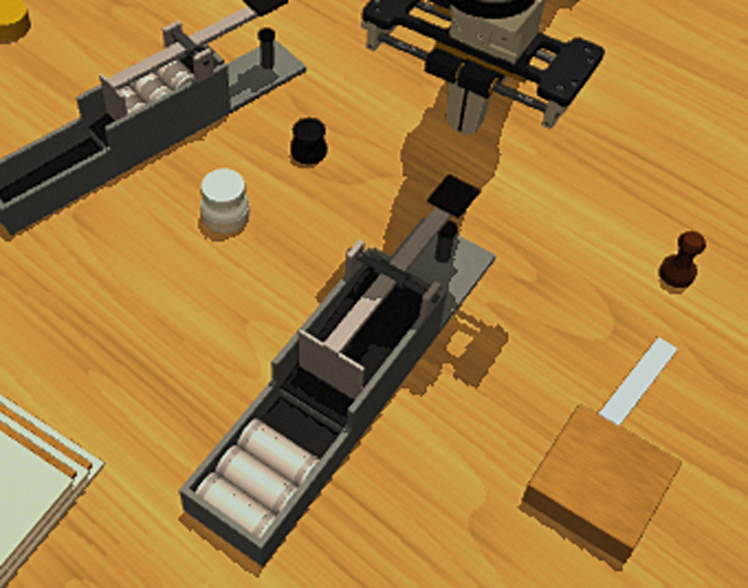

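The gate is down again (330,365), the paddle is back at z≈0.123, the three canisters are in the tray and the short dispenser is untouched.

```bash
python3 -c "
from cell import bot
print(bot.finish_job())"
```

```text
the job is handed in; nothing more can be done
None
```

I pressed the long dispenser's paddle to its stop with the closed fingertips. I held it until all three long canisters had rolled into the catch tray, then let go and handed the job in at about 6.3 s on the robot's clock.

- **Press:** the force at the stop was about 13 N, and the picture taken then showed the gate raised and all three canisters in the tray.
- **After release:** the gate is shut. The paddle is back at z ≈ 0.123 m, against 0.124 m at rest.
- **Surroundings:** the short dispenser still holds its canisters, and the neighbouring objects in that last picture look unmoved. It did not cover the whole table. The gripper is about 110 mm clear above the paddle with near-zero force.

No check failed. The networks did disagree at first about where the long paddle was, so I took its position from the depth image instead.

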